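# Pack the specimen boxes in the transport case and latch it

### The job

Pack every flat specimen box that is on the table into the open transport case: pile them flat and squarely, one on another, on the dark pad with their length between the end walls, and lay the thin plywood cover board squarely on top as the last piece. Only then shut the lid fully, and after that press the sprung catch lever down until it stays down by itself. Leave the fragments and the brush where they lie.

Things in the scene. Friction and masses are not known exactly. Their poses are not given: they have to be found in the camera images.
- case: open plywood transport case, fixed; origin at the centre of its underside, on the table. Base 150 (x) x 172 (y) x 10 (z) mm; end walls 120 mm wide (along x), 8 mm thick, 104 mm high above the table, at y = +77 mm (carries the lid hinge) and y = -77 mm (carries the catch lever); 146 mm clear between them; x sides open. 94 mm inside under the shut lid
- bed (a point): centre of the bed, on its upper face, 10 mm above the table; axes as the case. A dark rubber pad 58 x 110 mm, flush with the bed, marks where the pile goes, box length along the case's y (between the end walls)
- lid (a joint): lid angle, rad: 0 shut (level on both end walls), 1.7 to 1.95 at the start (standing open, leaning outwards), limit 2.0. Stiff hinge: it stays where it is left; turning it takes about 0.3 N m. The lid is a plywood plate 120 (x) x 166 x 6 mm
- lid_hinge (a point): on the lid's hinge line, mid-width: at y = +81 mm, z = 104 mm of the case; the line runs along the case's x; it turns with the lid. When shut the lid reaches from here 166 mm towards the case's -y, its underside at this height
- lid_edge (a point): on the outer (upper when shut) face of the lid, mid-width, 160 mm from the hinge line, 6 mm from the free edge
- lever (a joint): catch lever angle, rad: 0 raised (start, pointing outwards and 0.8 rad above level), 0.9 fully down (0.1 rad below level), held there by its over-centre spring detent. The spring resists with about 10 N at the pad at first, less and less to nothing at 0.62; beyond that it snaps down and stays; let go earlier it springs back up
- lever_pad (a point): centre of the top of the lever's black thumb plate (50 x 34 mm, 10 mm thick), 100 mm from the pivot and 5 mm above the line through it; pressed from above, it moves down about 82 mm in an arc about the pivot
- lever_pivot (a point): pivot of the catch lever, at y = -95 mm, z = 134 mm of the case; its axis runs along the case's x; the lever points to the case's -y. A nose on it swings over the lid's free edge as it goes down
- board: thin bare plywood cover board without label, 62 (x) x 118 (y) x 8 (z) mm, about 0.06 kg; origin at the centre of its underside, y along its length; lies flat on the table at the start
- box1: flat closed specimen box of buff card with a white label on top, 58 (x) x 110 (y) x 16 (z) mm, 0.09 to 0.24 kg; origin at the centre of its underside, y along its length; lies flat on the table at the start, label up (which face is up does not matter). Three to five of the five boxes are present (absent: None)
- box2: flat closed specimen box of buff card with a white label on top, 58 (x) x 110 (y) x 16 (z) mm, 0.09 to 0.24 kg; origin at the centre of its underside, y along its length; lies flat on the table at the start, label up (which face is up does not matter). Three to five of the five boxes are present (absent: None)
- box3: flat closed specimen box of buff card with a white label on top, 58 (x) x 110 (y) x 16 (z) mm, 0.09 to 0.24 kg; origin at the centre of its underside, y along its length; lies flat on the table at the start, label up (which face is up does not matter). Three to five of the five boxes are present (absent: None)
- box4: flat closed specimen box of buff card with a white label on top, 58 (x) x 110 (y) x 16 (z) mm, 0.09 to 0.24 kg; origin at the centre of its underside, y along its length; lies flat on the table at the start, label up (which face is up does not matter). Three to five of the five boxes are present (absent: None)
- box5: flat closed specimen box of buff card with a white label on top, 58 (x) x 110 (y) x 16 (z) mm, 0.09 to 0.24 kg; origin at the centre of its underside, y along its length; lies flat on the table at the start, label up (which face is up does not matter). Three to five of the five boxes are present (absent: None)
- frag1: five-sided painted-plaster fragment, 52 mm wide, 18 mm high, a bystander to leave alone; origin at its underside
- frag2: six-sided painted-plaster fragment, 56 mm wide, 16 mm high, a bystander to leave alone; origin at its underside
- frag3: five-sided painted-plaster fragment, 68 mm wide, 22 mm high, a bystander to leave alone; origin at its underside
- frag4: seven-sided painted-plaster fragment, 60 mm wide, 20 mm high, a bystander to leave alone; origin at its underside
- brush: finds brush lying on the table, a bystander to leave alone; origin at its underside
Mind the look-alikes: they are no part of the job. What is shaped like the box3 but orange or red is not meant.

How it is judged:
On the way, in this order (a step that is already met when the one before it is completed fails the run):
1. all the boxes are piled squarely on the pad with the cover board on top, lid still open (x of box1 in the frame of bed between -0.01 and 0.01 m and y of box1 in the frame of bed between -0.012 and 0.012 m and angle between the y axis of each of box1, box2, box3, box4, box5, board and the y axis of bed, either way round below 0.12 rad and angle between the z axis of each of box1, box2, box3, box4, box5, board and the z axis of bed, either way round below 0.07 rad and z of each of box1, box2, box3, box4, box5, board in the frame of bed below 0.09 m and linear speed of each of box1, box2, box3, box4, box5, board below 0.02 m/s and x of box2 in the frame of bed between -0.01 and 0.01 m and y of box2 in the frame of bed between -0.012 and 0.012 m and x of box3 in the frame of bed between -0.01 and 0.01 m and y of box3 in the frame of bed between -0.012 and 0.012 m and x of box4 in the frame of bed between -0.01 and 0.01 m and y of box4 in the frame of bed between -0.012 and 0.012 m and x of box5 in the frame of bed between -0.01 and 0.01 m and y of box5 in the frame of bed between -0.012 and 0.012 m and x of board in the frame of bed between -0.01 and 0.01 m and y of board in the frame of bed between -0.012 and 0.012 m and z of each of box1, box2, box3, box4, box5 in the frame of board below 0.004 m and value of joint lid above 0.3 rad), for 0.2 s.
2. the lid is shut while the catch lever is still up (value of joint lid below 0.05 rad and value of joint lever below 0.4 rad), for 0.1 s.
3. the catch lever is down in its detent (value of joint lever above 0.85 rad), for 0.2 s.
At the end, for the whole second after the job is handed in: every box present and the board rest one on another in the shut case, board uppermost, each within 35 mm across and 22 mm along of the pad's centre (a late knock may shift them a little in there); lid shut to within 0.05 rad; lever held down (over 0.85 of 0.9 rad) (x of box1 in the frame of bed between -0.035 and 0.035 m and y of box1 in the frame of bed between -0.022 and 0.022 m and angle between the y axis of each of box1, box2, box3, box4, box5, board and the y axis of bed, either way round below 0.4 rad and angle between the z axis of each of box1, box2, box3, box4, box5, board and the z axis of bed, either way round below 0.2 rad and z of each of box1, box2, box3, box4, box5, board in the frame of bed below 0.09 m and linear speed of each of box1, box2, box3, box4, box5, board below 0.02 m/s and x of box2 in the frame of bed between -0.035 and 0.035 m and y of box2 in the frame of bed between -0.022 and 0.022 m and x of box3 in the frame of bed between -0.035 and 0.035 m and y of box3 in the frame of bed between -0.022 and 0.022 m and x of box4 in the frame of bed between -0.035 and 0.035 m and y of box4 in the frame of bed between -0.022 and 0.022 m and x of box5 in the frame of bed between -0.035 and 0.035 m and y of box5 in the frame of bed between -0.022 and 0.022 m and x of board in the frame of bed between -0.035 and 0.035 m and y of board in the frame of bed between -0.022 and 0.022 m and z of each of box1, box2, box3, box4, box5 in the frame of board below 0.004 m and value of joint lid below 0.05 rad and value of joint lever above 0.85 rad); the robot touches nothing.
It fails at once if a fragment or the brush is moved by more than 60 mm (distance of any of frag1, frag2, frag3, frag4, brush from where it was at the start of the episode above 0.06 m).
Of box1, box2, box3, box4, box5 only 3 to 5 are there at a start; the rules pass over those that are not, and their reading is None.
At some moment in a run one of box1, box2, box3, box4, box5 may be knocked a few centimetres aside while the robot is not near it.
Once in a run the grip may slacken for a moment while it holds something.
It also fails if it takes over 210 s, if anything falls off the work surface, if the arm or the gripper's body presses on something with over 40 N, if the wrist force passes 120 N, or if a joint passes its speed limit or range.

### The arm

A 6-joint arm with a two-finger parallel gripper is mounted at the origin on the work surface. World frame = base frame: x ahead of the robot, y to its left, z up, the work surface at z = 0. Lengths are in m, angles in rad, forces in N, time in s.
With the tool pointing down it reaches from about 0.275 to 0.825 m from the base axis. Payload 4.9 kg.
Tool frame: the origin (TCP) lies midway between the tips of the shut fingers; the grasp point (between the pads) lies 19 mm behind it (bot.grip_depth is the distance from the TCP to the grasp point, in m); z points along the fingers, y is the line along which they close (so a half turn about z gives the same grasp; the last joint's range is limited). The gripper opens to 85 mm and grips with 20 to 120 N. Pads are 22 mm wide; open, the fingers measure 114 mm over their backs; the gripper's body (76 mm by 85 mm) begins 54 mm behind the grasp point. The pads swing forward as they close: fully open they stand 13 mm farther back than shut.
Start: joints at [1.098, 0.326, -0.193, 1.052, 0, 1.437], TCP at [0.183, 0.519, 0.196] pointing down, gripper open.
Joint ranges: [-2.65, 2.65], [-0.97, 1.79], [-1.3, 1.35], [-1.93, 2.1], [-1.47, 1.37], [-3.14, 3.14]. Speed limits (rad/s): [2.57, 2.57, 3.14, 3.14, 3.14, 3.14].

### API

Orientations are given as a unit quaternion [w, x, y, z].
In Python, from cell import bot gives the robot as it stands. Calls block until the motion is done:
- bot.move_pose(position, orientation): joint-space move of the TCP to a pose.
- bot.move_linear(position, speed=0.15, rotation=None, until_force=None): straight line of the TCP; rotation=None keeps the orientation; speed is the mean speed in m/s. With until_force (N) it stops when the force on the tool has changed by that much, and returns True; else False.
- bot.goto_joints(angles): joint-space move.
- bot.set_gripper(opening, grasp_force=None): opening from 0.0 (shut) to 1.0 (fully open); grasp_force is the grip in N (None keeps the last); returns when the fingers have stopped.
- bot.wait(seconds).
- bot.solve_ik(position, orientation): joint angles nearest the present ones, or None.
- bot.camera(name): name is "side" or "top"; returns the picture (480x640x3 uint8, red, green, blue); there is no depth.
- bot.calibration(name): a dict with "mtx" (3x3 intrinsics, pixels), "extrinsics" (4x4, takes a point from world to camera coordinates). Camera axes: x right, y down, z forward; pixel columns grow to the right and rows downward; lengths in m; the calibration is good to about 2 mm. A picture is of the moment at which its call begins. calibration takes no time and is no camera call.
A pose or a line that the arm cannot do raises bot.PlanningError and nothing moves.
- bot.close_job(): hands the job in; it is judged then, once.
Trained networks look in the newest picture that a camera, given by its name, has taken for a name from the list of things; names that differ only in an ending like _2 or _b are one class to them, and where a whole thing is asked for, a point or a joint stands for the part that bears it (a point fixed in the world has none). Each returns a list of dicts, best first, with "confidence" (0 to 1); they miss things now and then, are a little off and sometimes report something else, mostly with a low value. They report only what shows in the picture. A call takes as long as a camera call. They do not tell look-alikes from the thing itself.
- bot.search_frame(camera, thing): "bbox" ([left, top, width, height] in pixels, round what is visible of it).
Readings, each from a call of its own:
- bot.read_clock(): time.
- bot.read_joint_positions(): joint angles.
- bot.read_joint_vel(): joint speeds.
- bot.read_joint_efforts(): joint torques, N m.
- bot.read_position(): TCP position.
- bot.read_tool_rot(): TCP orientation.
- bot.read_ft_force(): force on the tool from outside, world axes, zero at the start.
- bot.read_moment(): the same for the moment, N m.
- bot.read_gripper_width(): opening from 0.0 (shut) to 1.0 (fully open).
- bot.read_finger_force(): force on a finger pad.
Only numpy, scipy, OpenCV 4.12 (cv2) and the standard library are available. Lean on these libraries where they do the work, as an engineer would, in place of code of your own. Each camera call takes 0.05 s, during which the arm holds its last target. There are 200 camera calls.

## Working session

There is one attempt and no reset: what is moved stays moved. The work goes in short steps, each a Python script; the robot and the scene stay as the last script left them, time stands still between calls to the robot, and variables do not carry over. Pictures are saved under pics/ and viewed, at most 14 in all, crops included, and the job is handed in when it is done.

```bash
ls; mkdir -p pics
python3 - <<'E'
from cell import bot
import cv2
for n in ("top","side"):
    im=bot.camera(n); cv2.imwrite(f"pics/{n}0.png",im[:,:,::-1])
    c=bot.calibration(n); print(n,c["mtx"].tolist(),c["extrinsics"].round(4).tolist())
    for t in ("box1","board","case","lid","lever","lever_pad","brush"):
        print(t,[(d["bbox"],round(d["confidence"],2)) for d in bot.search_frame(n,t)])
print(bot.read_clock(),bot.read_tool_rot(),bot.grip_depth)
E
```

```text
pics
top [[502.0035093939406, 0.0, 315.20332549029825], [0.0, 502.0035093939406, 223.4905755749731], [0.0, 0.0, 1.0]] [[0.0172, -0.9995, 0.026, -0.0083], [-0.9893, -0.0208, -0.1445, 0.5253], [0.145, -0.0232, -0.9892, 1.1397], [0.0, 0.0, 0.0, 1.0]]
box1 [([284.1, 269.2, 53.1, 40.3], 0.98), ([362.2, 294.5, 45.5, 52.3], 0.91), ([353.4, 251.6, 46.7, 27.9], 0.88), ([447.1, 320.2, 52.0, 31.3], 0.61), ([467.0, 190.7, 45.8, 27.1], 0.6), ([345.2, 202.1, 50.3, 27.7], 0.56)]
board [([469.7, 246.5, 53.9, 33.7], 0.82), ([356.6, 250.6, 43.0, 30.7], 0.73)]
case [([150.9, 183.6, 168.9, 76.8], 0.73)]
lid [([149.0, 183.2, 53.7, 69.4], 0.8)]
lever [([278.2, 189.1, 39.8, 28.3], 0.97)]
lever_pad [([275.1, 185.9, 44.2, 27.1], 0.68), ([149.8, 182.9, 172.1, 75.9], 0.37)]
brush [([100.1, 143.1, 80.5, 42.6], 0.94)]
side [[447.6017507569396, 0.0, 314.8720169147502], [0.0, 447.6017507569396, 239.44910802767234], [0.0, 0.0, 1.0]] [[0.9988, -0.049, 0.0001, -0.5066], [-0.0239, -0.488, -0.8725, 0.1476], [0.0428, 0.8715, -0.4885, 1.1632], [0.0, 0.0, 0.0, 1.0]]
box1 [([323.9, 301.7, 27.7, 36.8], 0.92), ([244.1, 271.1, 42.7, 32.0], 0.89), ([272.3, 307.1, 29.2, 38.8], 0.83), ([347.5, 394.0, 45.1, 61.0], 0.76), ([200.5, 317.4, 53.4, 34.6], 0.74), ([176.6, 380.5, 44.1, 59.1], 0.73)]
board [([269.0, 405.1, 42.6, 61.3], 0.86), ([322.7, 302.4, 31.2, 36.6], 0.57)]
case [([288.5, 159.0, 58.4, 113.8], 0.7)]
lid [([292.5, 153.2, 41.9, 58.4], 0.81)]
lever [([319.4, 214.5, 20.3, 24.8], 0.72), ([388.1, 272.2, 12.9, 16.2], 0.62)]
lever_pad [([319.0, 214.4, 21.8, 29.9], 0.83), ([288.2, 160.1, 41.3, 55.3], 0.59), ([272.5, 304.0, 27.6, 46.2], 0.34), ([347.2, 394.5, 46.3, 58.0], 0.29)]
brush [([345.2, 200.5, 16.9, 30.9], 0.73)]
0.8 [8.18303326e-06 1.68583733e-01 9.85687336e-01 9.28013462e-06] 0.0187
```

View pics/top0.png

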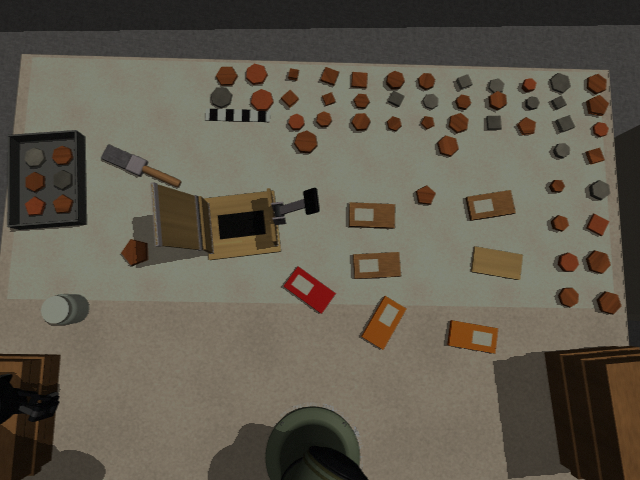

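View pics/side0.png

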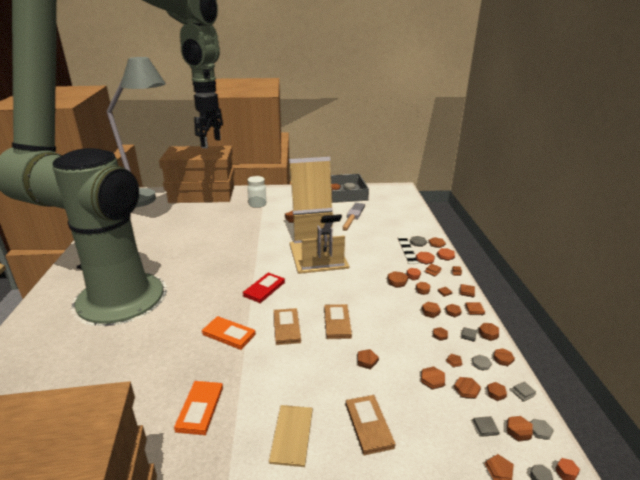

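The job's boxes are the buff ones with a white label, at top-view pixels (372,215), (376,265) and (491,205). The look-alikes are red (310,289), orange (383,322) and orange (472,336). The unlabelled board is at (497,263). The pad is at (242,224), the open lid at (175,217) and the lever pad at (311,201). I'll fit the poses and check one close crop.

```bash
cat > h.py <<'E'
from cell import bot
import cv2, numpy as np
from scipy.optimize import minimize
from scipy.spatial.transform import Rotation as R
CAL={n:bot.calibration(n) for n in ("top","side")}
def proj(n,P):
    c=CAL[n]; q=np.c_[P,np.ones(len(P))]@c["extrinsics"].T; q=q[:,:3]@c["mtx"].T
    return q[:,:2]/q[:,2:]
def unproj(n,uv,z):
    c=CAL[n]; E=c["extrinsics"]; d=E[:3,:3].T@np.linalg.solve(c["mtx"],[uv[0],uv[1],1]); o=-E[:3,:3].T@E[:3,3]
    return o+d*(z-o[2])/d[2]
def corners(p,size,z0):
    x,y,a=p; X=np.array([(i,j,k) for i in(-.5,.5) for j in(-.5,.5) for k in(0,1)])*size
    c,s=np.cos(a),np.sin(a)
    return np.c_[x+c*X[:,0]-s*X[:,1], y+s*X[:,0]+c*X[:,1], z0+X[:,2]]
def snap(n,name=None):
    im=bot.camera(n)
    if name: cv2.imwrite(f"pics/{name}.png",im[:,:,::-1])
    return im
def mask(im):
    h=cv2.cvtColor(im,cv2.COLOR_RGB2HSV); return ((h[...,1]>85)&(h[...,2]>50)).astype(np.uint8)
def blobs(im,lo=500,hi=2500):
    "saturated blobs of box size: centre, hull, median colour"
    out=[]
    for c in cv2.findContours(mask(im),cv2.RETR_EXTERNAL,cv2.CHAIN_APPROX_NONE)[0]:
        hl=cv2.convexHull(c); A=cv2.contourArea(hl)
        if lo<A<hi:
            m=np.zeros(im.shape[:2],np.uint8); cv2.drawContours(m,[hl],-1,1,-1)
            hsv=cv2.cvtColor(im,cv2.COLOR_RGB2HSV)[m>0]
            out.append((hl.reshape(-1,2).mean(0),hl,np.median(hsv,0),(hsv[:,1]<60).mean()))
    return out
def fill(hl,S=8):
    m=np.zeros((480*2,640*2),np.uint8); cv2.fillPoly(m,[np.round((hl.reshape(-1,2)+.5)*2*16).astype(np.int32)],1,shift=4); return m
def fit(n,hl,size,z0=0.):
    m=fill(hl)
    c=hl.reshape(-1,2).astype(float); r=cv2.minAreaRect(hl); b=cv2.boxPoints(r)
    W=np.array([unproj(n,q,z0+size[2]/2) for q in b]); e1,e2=W[1]-W[0],W[2]-W[1]
    e=e1 if np.linalg.norm(e1)>np.linalg.norm(e2) else e2
    a=np.arctan2(-e[0],e[1]); p0=np.r_[W.mean(0)[:2],a]
    def cost(p):
        q=cv2.convexHull((proj(n,corners(p,size,z0))-.5*0).astype(np.float32)); k=fill(q)
        return 1-(m&k).sum()/(m|k).sum()
    s=minimize(cost,p0,method="Nelder-Mead",options=dict(initial_simplex=p0+np.array([[0,0,0],[.006,0,0],[0,.006,0],[0,0,.1]]),xatol=1e-4,fatol=1e-4))
    p=s.x; p[2]=(p[2]+np.pi/2)%np.pi-np.pi/2
    return p,1-s.fun
BOX=np.array([.058,.110,.016]); BOARD=np.array([.062,.118,.008])
E
python3 - <<'E'
from h import *
for n in("top","side"):
    im=snap(n)
    for c,hl,col,w in blobs(im):
        p,q=fit(n,hl,BOX if w>.05 else BOARD); print(n,c.round(),col,round(w,2),p.round(4),round(q,3))
    # dark pad
    if n=="top":
        g=cv2.cvtColor(im,cv2.COLOR_RGB2GRAY); roi=np.zeros_like(g); roi[200:250,210:275]=1
        m=((g<45)&(roi>0)).astype(np.uint8)
        c=max(cv2.findContours(m,cv2.RETR_EXTERNAL,cv2.CHAIN_APPROX_NONE)[0],key=cv2.contourArea)
        print("pad",fit(n,cv2.convexHull(c),np.array([.058,.110,0.0001]),.0099))
        a=cv2.resize(im[170:270,130:330],None,fx=4,fy=4,interpolation=cv2.INTER_CUBIC)
        b=cv2.resize(im[185:355,280:540],(800,523),interpolation=cv2.INTER_CUBIC)
        cv2.imwrite("pics/case.png",a[:,:,::-1]);cv2.imwrite("pics/boxes.png",b[:,:,::-1])
E
```

```text
top [ 31. 368.] [ 15. 158.  41.] 0.0 [0.1806 0.6777 0.0147] 0.568
top [604. 360.] [ 15. 160.  29.] 0.0 [ 0.2202 -0.6877  0.4426] 0.406
top [600. 353.] [ 15. 159.  34.] 0.0 [ 0.2259 -0.6442  0.4291] 0.341
top [471. 337.] [ 14. 215. 126.] 0.19 [ 0.2695 -0.3722 -0.152 ] 0.975
top [381. 325.] [ 14. 217. 126.] 0.17 [ 0.2991 -0.1631  1.0464] 0.98
top [311. 291.] [  1. 219. 122.] 0.19 [ 0.3722  0.0125 -0.6023] 0.972
top [380. 265.] [ 15. 154.  98.] 0.2 [ 0.4328 -0.1464  0.0725] 0.978
top [496. 263.] [ 19. 133. 119.] 0.02 [ 0.4444 -0.4375 -0.1595] 0.966
top [369. 212.] [ 15. 154.  98.] 0.2 [ 0.5535 -0.1347 -0.0293] 0.943
top [490. 203.] [ 15. 155.  98.] 0.2 [ 0.5847 -0.4247  0.188 ] 0.942
top [180. 212.] [ 18. 135.  69.] 0.01 [ 0.5364  0.3377 -1.4484] 0.65
pad (array([0.52435379, 0.1777367 , 0.14252366]), np.float64(0.9690303289192652))
side [499. 466.] [ 12. 180. 160.] 0.0 [ 0.7832 -0.5635  0.0555] 0.594
side [520. 429.] [ 12. 180. 156.] 0.0 [ 0.8696 -0.4169 -0.6921] 0.282
side [291. 440.] [ 19. 125. 203.] 0.0 [ 0.4445 -0.4364 -0.1463] 0.95
side [370. 425.] [ 15. 147. 178.] 0.16 [ 0.584  -0.4232  0.1754] 0.943
side [195. 409.] [ 11. 219. 231.] 0.14 [ 0.2699 -0.3709 -0.1513] 0.987
side [225. 331.] [ 12. 217. 231.] 0.12 [ 0.2986 -0.1625  1.0465] 0.976
side [288. 325.] [ 15. 145. 182.] 0.15 [ 0.4324 -0.1448  0.0621] 0.941
side [338. 319.] [ 15. 145. 181.] 0.14 [ 0.5528 -0.1327 -0.0341] 0.941
side [261. 288.] [  1. 208. 202.] 0.11 [ 0.3721  0.0133 -0.5848] 0.968
side [  8. 122.] [ 15. 150. 118.] 0.0 [-1.3073  1.9055  0.5015] 0.106
```

View pics/boxes.png

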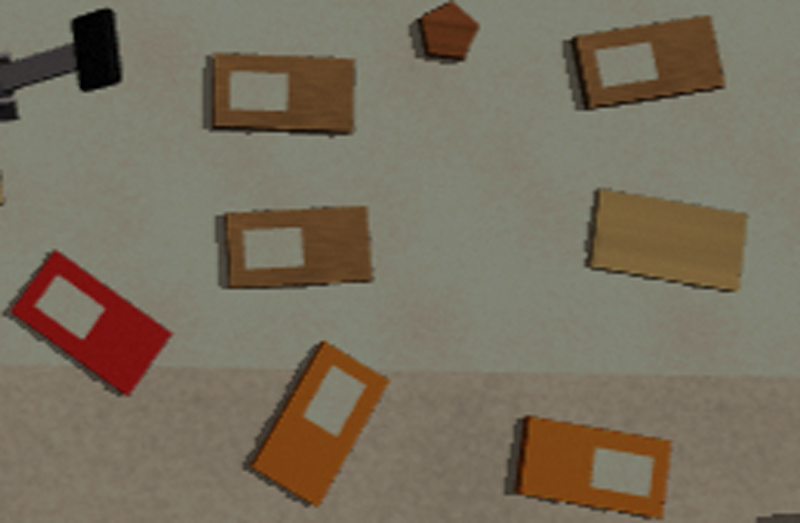

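View pics/case.png

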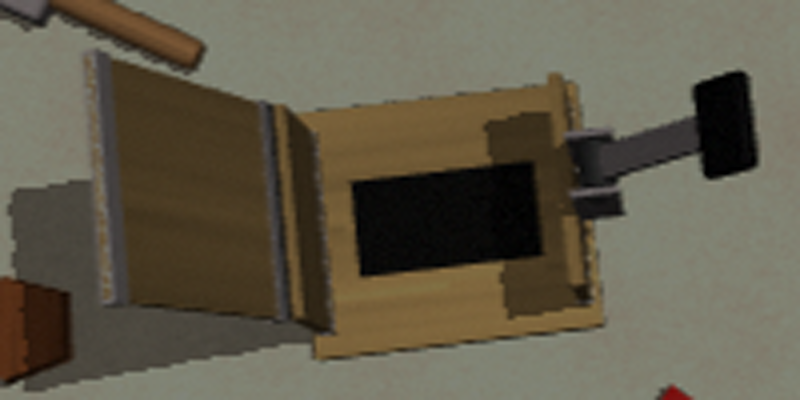

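The crop confirms it: the three labelled buff boxes are brown-buff, and the red and orange ones are decoys. The board has no label. The pad is fully visible, and the two cameras' fits agree to within 2 mm. First I'll move one box.

```bash
cat >> h.py <<'E'
CX,CY,CA=.5244,.1777,.1385
def case(p): # case -> world
    c,s=np.cos(CA),np.sin(CA); return np.array([CX+c*p[0]-s*p[1],CY+s*p[0]+c*p[1],p[2]])
def down(a,tilt=0.):
    y=np.array([np.cos(a),np.sin(a),0]); z=np.array([0,0,-1.]); return R.from_matrix(np.c_[np.cross(y,z),y,z]).as_quat(scalar_first=True)
def best(pos,a):
    o=[(abs(j[5]),q) for q in (down(a),down(a+np.pi)) if (j:=bot.solve_ik(pos,q)) is not None]
    return min(o,key=lambda t:t[0])[1]
def find(near,size,label,r=.09):
    "pose nearest to `near`, mean of both cameras where they agree"
    P=[]
    for n in("top","side"):
        C=[]
        for c,hl,col,w in blobs(snap(n)):
            if (w>.05)!=label or not 12<=col[0]<=24 or col[1]>185: continue
            p,q=fit(n,hl,size)
            d=np.hypot(*(p[:2]-near))
            if q>.88 and d<r: C.append((d,p,q))
        if C: d,p,q=min(C,key=lambda t:t[0]); P.append(p); print(n,p.round(4),round(q,3))
    return np.mean(P,0)
def pick(p,z,H=.28,force=60):
    q=best([p[0],p[1],H],p[2]); bot.set_gripper(1.0); bot.move_pose([p[0],p[1],H],q)
    bot.move_linear([p[0],p[1],z+.03],.25); print("hit",bot.move_linear([p[0],p[1],z],.08,until_force=12))
    bot.set_gripper(.5,force); print("width",bot.read_gripper_width(),"ff",bot.read_finger_force())
    bot.move_linear([p[0],p[1],H],.25); print("lifted",bot.read_gripper_width(),bot.read_clock())
def place(layer,zp,H=.28):
    t=case([0,0,H]); q=best(t,CA); bot.move_pose(t,q); print("over",bot.read_gripper_width())
    z=layer+zp
    bot.move_linear(case([0,0,z+.02]),.2); print("hit",bot.move_linear(case([0,0,z-.003]),.04,until_force=6),bot.read_position()[2]-z,bot.read_gripper_width())
    bot.set_gripper(1.0); bot.move_linear(case([0,0,H]),.25); print("t",bot.read_clock())
E
python3 - <<'E'
from h import *
for uv,xy in (((209.5,259.25),(-.075,.086)),((280.75,251.25),(-.075,-.086))): print(unproj("top",uv,.01).round(4),case([*xy,.01]).round(4))
p=find([.4328,-.1456],BOX,True); pick(p,-.002); 
snap("side","s1"); snap("top","t1")
E
```

```text
[0.4388 0.2497 0.01  ] [0.4382 0.2525 0.01  ]
[0.4611 0.0819 0.01  ] [0.462  0.0822 0.01  ]
top [ 0.4327 -0.1459  0.0775] 0.976
side [ 0.4334 -0.145   0.0612] 0.942
hit False
width 0.49896067147288836 ff 0.0
lifted 0.5014328655635935 7.2
```

Run:
```python
from h import *
im=cv2.imread("pics/s1.png"); cv2.imwrite("pics/s1c.png",cv2.resize(im[120:420,150:470],(640,600)))
print(bot.read_position())
find([.4328,-.1456],BOX,True)
```

```text
[ 0.43229482 -0.14504427  0.27866622]
top [ 0.4329 -0.1463  0.0743] 0.958
side [ 0.4331 -0.1446  0.0549] 0.94
```

View pics/s1c.png

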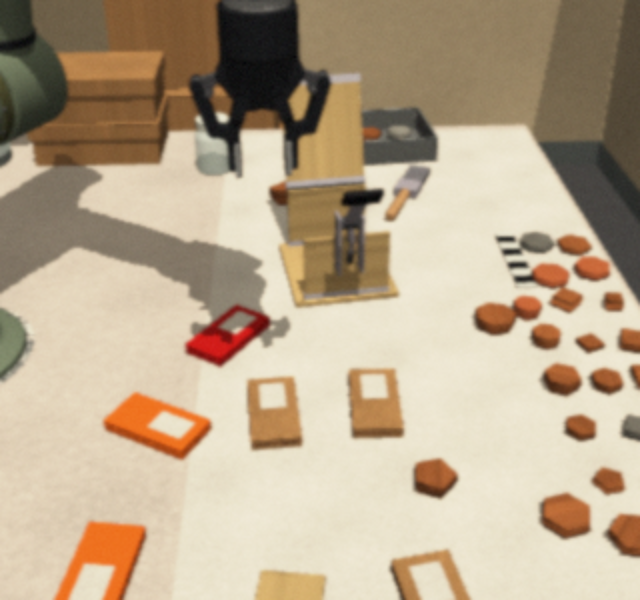

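The fingers reached the commanded 0.5 without touching, and the box hasn't moved. I'll close with full command instead and go slightly lower.

```bash
sed -i 's/bot.set_gripper(.5,force)/bot.set_gripper(0.0,force)/' h.py
python3 - <<'E'
from h import *
p=[.433,-.1454,.067]; pick(p,-.005)
snap("side","s2"); im=cv2.imread("pics/s2.png"); cv2.imwrite("pics/s2c.png",cv2.resize(im[120:420,150:470],(640,600)))
E
```

```text
hit False
width -0.002403478919454539 ff 0.0
lifted 0.0006219633821818465 11.9
```

View pics/s2c.png

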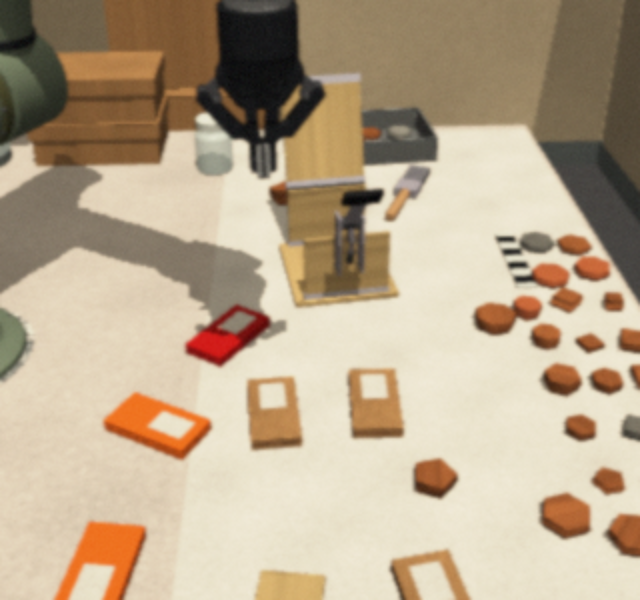

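Run:
```python
from h import *
print(proj("side",np.array([bot.read_position()])),bot.read_position(),bot.read_tool_rot())
bot.set_gripper(1.0)
p=[.433,-.1454]
print(bot.move_linear([*p,.025],.25),bot.read_position())
snap("side","s3"); im=cv2.imread("pics/s3.png"); cv2.imwrite("pics/s3c.png",cv2.resize(im[200:400,170:410],(720,600)))
print(bot.move_linear([*p,-.005],.08,until_force=12),bot.read_position(),bot.read_ft_force())
```

```text
[[281.84033395 222.34301146]] [ 0.43218406 -0.14498655  0.2786526 ] [-1.23518562e-03  6.83025134e-01  7.30393742e-01 -3.50230789e-04]
False [ 0.4337985  -0.1457888   0.02582047]
False [ 0.43302906 -0.14538524 -0.00485778] [ 0.97786989 -0.62994425 -0.31006973]
```

View pics/s3c.png

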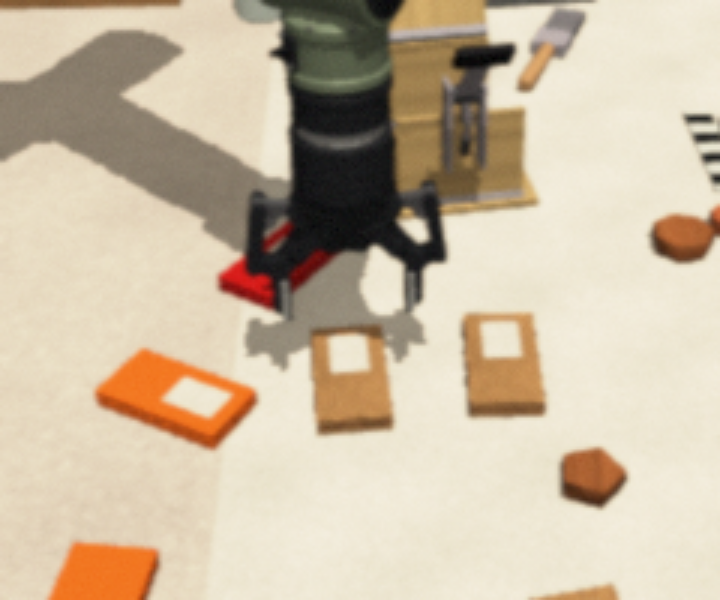

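Run:
```python
from h import *
P=bot.read_position(); o=[]
for n in("side","top"):
    im=np.ascontiguousarray(snap(n)[:,:,::-1]); u,v=proj(n,np.array([P]))[0]; print(n,u,v)
    u0,v0=int(u)-60,int(v)-80; c=cv2.resize(im[v0:v0+140,u0:u0+120],None,fx=3.3,fy=3.3,interpolation=cv2.INTER_CUBIC)
    cv2.drawMarker(c,(int((u-u0)*3.3),int((v-v0)*3.3)),(255,0,255),0,15,1); o.append(c)
    E=CAL[n]["extrinsics"]; print("cam",-E[:3,:3].T@E[:3,3])
cv2.imwrite("pics/c4.png",np.hstack(o)); print(bot.read_joint_positions(),P)
```

```text
side 286.5141741470028 329.3693995730925
cam [ 0.45980115 -0.96650318  0.69706709]
top 375.0552921489085 265.2383710299113
cam [0.35463135 0.02907621 1.20347976]
[-4.85776949e-01  4.12551973e-01 -6.80975448e-01  4.76342540e-01
 -9.34330351e-06  1.01799565e+00] [ 0.43302906 -0.14538524 -0.00485778]
```

View pics/c4.png

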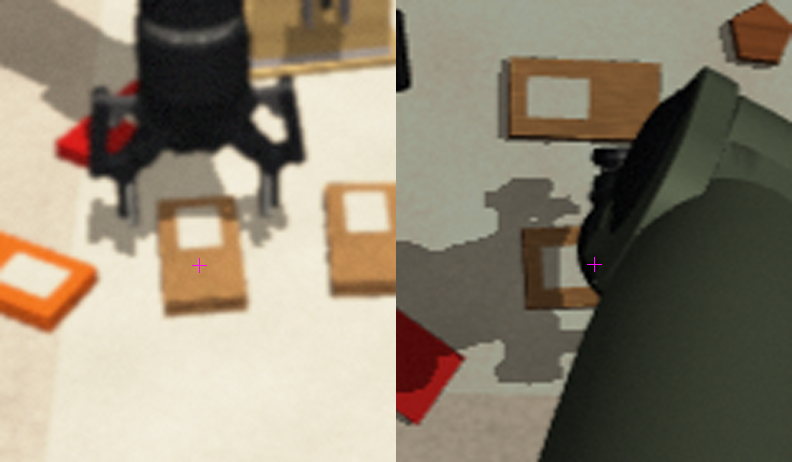

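In the side view the fingertips sit about 30 mm higher than the reported TCP says. I'll probe down slowly to find the real contact height.

Run:
```python
from h import *
f0=np.array(bot.read_ft_force()); 
for z in (-.015,-.025,-.035,-.045):
    r=bot.move_linear([.433,-.1454,z],.02,until_force=4); print(z,r,bot.read_position().round(4),(np.array(bot.read_ft_force())-f0).round(2))
    if r: break
snap("side","s5"); im=cv2.imread("pics/s5.png"); cv2.imwrite("pics/s5c.png",cv2.resize(im[230:370,220:360],(600,600)))
```

```text
-0.015 False [ 0.4329 -0.1454 -0.0151] [-0.39  0.53 -0.28]
-0.025 False [ 0.4329 -0.1454 -0.0251] [ 0.39  0.26 -0.58]
-0.035 False [ 0.4329 -0.1454 -0.0351] [-0.87  0.2  -0.53]
-0.045 False [ 0.4329 -0.1454 -0.0451] [-1.03  0.55 -1.03]
```

View pics/s5c.png

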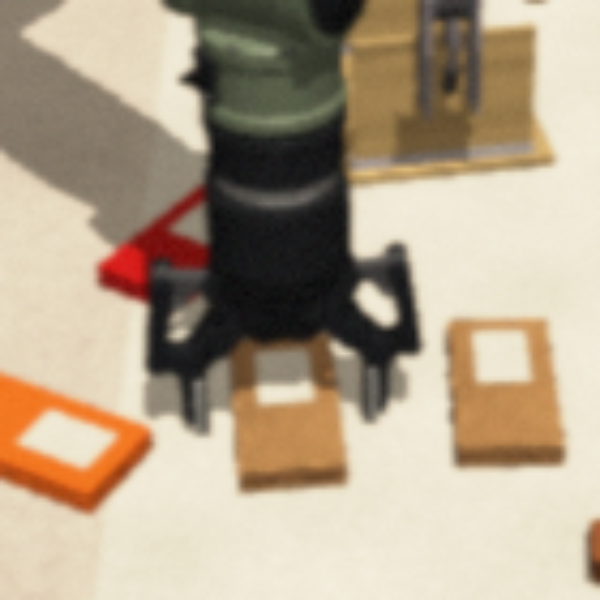

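Run:
```python
from h import *
f0=np.array(bot.read_ft_force()); print(proj("side",np.array([[.433,-.1454,0],[.433,-.1454,.01]])))
for z in (-.05,-.055,-.06):
    r=bot.move_linear([.433,-.1454,z],.02,until_force=4); print(z,r,bot.read_position().round(4),(np.array(bot.read_ft_force())-f0).round(2))
    if r: break
z=bot.read_position()[2]
bot.move_linear([.433,-.1454,z+.012],.05)
bot.set_gripper(0.,60); print(bot.read_gripper_width(),bot.read_finger_force(),bot.read_ft_force(),bot.read_position())
```

```text
[[286.43814765 327.77791209]
 [286.3061776  324.46968866]]
-0.05 True [ 0.4335 -0.1456 -0.0482] [-0.13  0.94  7.72]
0.6581092555603846 64.25312519073486 [-0.66588852  0.73229765  5.57579707] [ 0.43286934 -0.14529337 -0.03596198]
```

The reported TCP is about 35 mm too low, so the open tips touch the table at TCP z = -0.048. With that corrected the box is gripped (width 0.658), so I'll place it.

Run:
```python
from h import *
p=bot.read_position(); bot.move_linear([p[0],p[1],.25],.2); print(bot.read_gripper_width(),bot.read_clock())
place(.010,-.036,.25)
bot.move_pose([.42,-.10,.25],best([.42,-.10,.25],0))
snap("side","s6"); snap("top","t6"); 
a=cv2.imread("pics/s6.png")[150:280,260:370]; b=cv2.imread("pics/t6.png")[170:275,130:330]
cv2.imwrite("pics/c6.png",np.hstack([cv2.resize(a,(330,390)),cv2.resize(b,(470,390))]))
```

```text
0.6597492063019962 19.8667
over 0.6608495351996478
hit True 7.680198369397484e-05 0.6642862532084092
t 25.6333
```

View pics/c6.png

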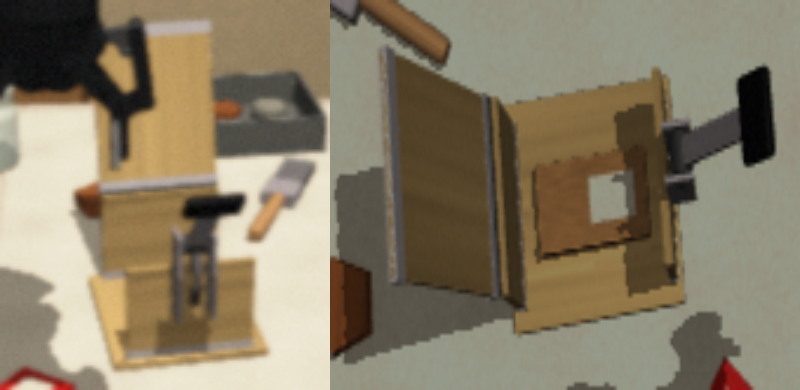

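The box sits squarely on the pad, with its corners matching the pad outline to about 1 px. Next, the other two boxes, each re-measured before picking.

Run:
```python
from h import *
for near,layer in (([.5535,-.1337],.026),([.5845,-.424],.042)):
    p=find(near,BOX,True); pick(p,-.036,.25)
    assert .6<bot.read_gripper_width()<.72
    place(layer,-.036,.25)
    assert True
    bot.move_pose([.42,-.10,.25],best([.42,-.10,.25],0))
snap("side","s7"); snap("top","t7"); 
a=cv2.imread("pics/s7.png")[150:280,260:370]; b=cv2.imread("pics/t7.png")[170:355,130:540]
cv2.imwrite("pics/c7.png",np.hstack([cv2.resize(a,(280,350)),cv2.resize(b,(520,350))]))
```

```text
side [ 0.5532 -0.1324 -0.0298] 0.94
hit False
width 0.6625345522946984 ff 64.78747487068176
lifted 0.6642210580522097 32.3083
over 0.6588073580324809
hit True 0.0008257894557636182 0.6640202478931444
t 38.1
side [ 0.585  -0.423   0.1611] 0.946
hit False
width 0.6617765675037607 ff 65.96917748451233
lifted 0.6617658326661159 45.425
over 0.6644472533539194
hit True 0.0008622419575199658 0.6596517722999959
t 50.8917
```

View pics/c7.png

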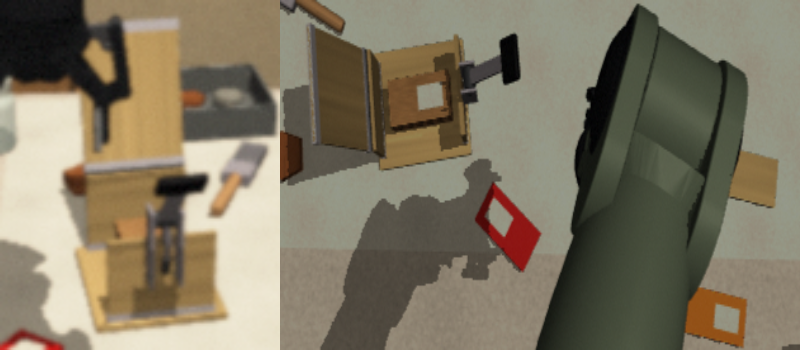

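The three boxes are piled flat and square. The board is next.

Run:
```python
from h import *
p=find([.4444,-.437],BOARD,False); pick(p,-.0395,.25)
w=bot.read_gripper_width(); assert .6<w<.8,w
place(.058,-.0395,.25)
bot.move_pose([.42,-.10,.25],best([.42,-.10,.25],0))
print([bot.search_frame("top","box1")[:0]])
snap("side","s8"); snap("top","t8"); 
a=cv2.imread("pics/s8.png")[170:280,270:360]; b=cv2.imread("pics/t8.png")[170:270,130:330]
cv2.imwrite("pics/c8.png",np.hstack([cv2.resize(a,(280,350)),cv2.resize(b,(520,350))]))
```

```text
side [ 0.4448 -0.4359 -0.1509] 0.953
hit False
width 0.6985139604311195 ff 65.10991215705872
lifted 0.7039518081275314 58.25
over 0.6989598508793402
hit True 0.0008927238202694823 0.700774347649578
t 63.625
[[]]
```

View pics/c8.png

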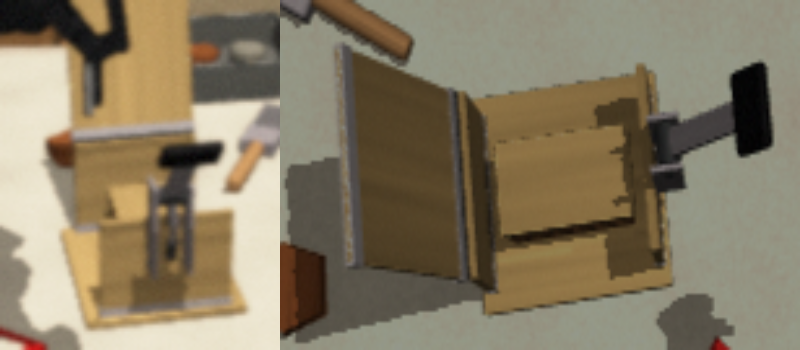

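Run:
```python
from h import *
c,s=np.cos(CA),np.sin(CA)
print("board exp",proj("top",np.array([case([x,y,.066]) for x,y in((.031,.059),(.031,-.059),(-.031,-.059),(-.031,.059))])).round(1).tolist())
print("board obs 211.5,209.1 264,205.7 266.5,232.3 216.5,238")
for th in (1.7,1.75,1.8,1.85,1.9,1.95):
    P=np.array([case([x,.081-.166*np.cos(th)+.006*np.sin(th),.104+.166*np.sin(th)+.006*np.cos(th)]) for x in(.06,-.06)])
    print(th,proj("top",P).round(1).tolist(),proj("side",P).round(1).tolist())
H=.285
bot.set_gripper(0.0)
t=case([0,.185,H]); q=best(t,CA)
print(bot.solve_ik(t,q), bot.solve_ik(case([0,.185,.19]),q), bot.solve_ik(case([0,-.03,.07]),q))
```

```text
board exp [[211.4, 210.2], [262.8, 204.3], [265.7, 230.9], [213.9, 237.0]]
board obs 211.5,209.1 264,205.7 266.5,232.3 216.5,238
1.7 [[164.8, 180.1], [169.9, 242.7]] [[331.0, 156.6], [290.4, 159.2]]
1.75 [[160.7, 180.7], [165.7, 243.3]] [[330.4, 156.2], [290.0, 158.8]]
1.8 [[156.7, 181.4], [161.7, 243.9]] [[329.8, 156.0], [289.7, 158.5]]
1.85 [[152.9, 182.2], [157.8, 244.5]] [[329.2, 155.9], [289.3, 158.4]]
1.9 [[149.2, 183.0], [154.0, 245.2]] [[328.6, 156.0], [289.0, 158.4]]
1.95 [[145.7, 183.8], [150.4, 245.8]] [[328.1, 156.2], [288.7, 158.6]]
[ 0.50651085  0.41719905  0.16662876  1.32022603  0.         -1.20278548] [ 0.50651085  0.45272115 -0.01811373  1.09996145  0.         -1.20278548] [ 0.13850176  0.44106906 -0.37125549  0.75847178  0.         -1.57079457]
```

The board is within about 2 mm of where I expect it, and the lid stands at about 1.88 rad. Now I'll close the lid from behind.

```bash
cat > lid.py <<'E'
from h import *
D=.035
def go(y,z,v=.1,**k): return bot.move_linear(case([0,y,z-D]),v,**k)
p=bot.read_position(); bot.move_linear([p[0],p[1],.29],.2)
t=case([0,.19,.29]); bot.move_pose(t,best(t,CA)); print(bot.read_position(),bot.read_clock())
f0=np.array(bot.read_ft_force())
print("down",go(.19,.225,.15,until_force=8))
pts=[]
for th in np.r_[1.85,1.7,1.57,1.45,1.35]: pts.append((.081-.166*np.cos(th)+.006*np.sin(th)+.011,.225))
for th in np.arange(1.25,.05,-.1):
    r=.122; pts.append((.081-r*np.cos(th)+.006*np.sin(th)+.011,.104+r*np.sin(th)+.006*np.cos(th)))
for y,z in pts:
    if go(y,z,.12,until_force=25): print("stop",y,z,bot.read_ft_force()); break
else:
    print("press",go(-.030,.104,.03,until_force=12),bot.read_position()[2]+D,np.array(bot.read_ft_force())-f0)
E
python3 lid.py
python3 - <<'E'
from h import *
snap("side","s9"); snap("top","t9"); print(bot.read_clock())
a=cv2.imread("pics/s9.png")[150:280,250:370]; b=cv2.imread("pics/t9.png")[150:290,130:370]
cv2.imwrite("pics/c9.png",np.hstack([cv2.resize(a,(320,350)),cv2.resize(b,(480,350))]))
E
```

```text
[0.49833985 0.36521803 0.28977936] 69.2
down False
stop 0.1193381749157719 0.225 [-0.27701528 -0.3574664   3.37413488]
70.8667
```

View pics/c9.png

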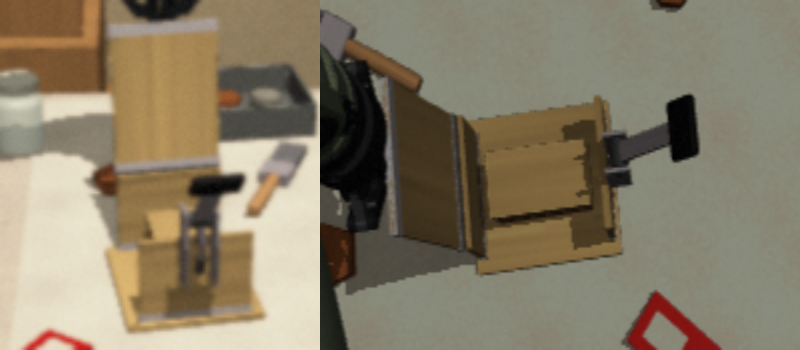

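```bash
cat > lid2.py <<'E'
from h import *
D=.035
c,s=np.cos(CA),np.sin(CA)
def loc():
    p=bot.read_position(); d=p[:2]-[CX,CY]; return np.r_[c*d[0]+s*d[1],-s*d[0]+c*d[1],p[2]+D].round(4)
def go(y,z,v=.05,**k): return bot.move_linear(case([0,y,z-D]),v,**k)
print(loc(),bot.read_ft_force())
E
python3 - <<'E'
from lid2 import *
y=loc()[1]
while y>.105:
    y-=.006; r=go(y,.225,.03,until_force=15); print(r,loc(),bot.read_ft_force().round(1))
    if r: break
E
```

```text
[0.001  0.1315 0.2271] [ 0.37570852 -0.62724761  5.38170507]
False [0.0003 0.1265 0.2255] [-0.   1.7  4.5]
False [0.0005 0.1201 0.2262] [-1.1  0.6  9. ]
False [0.0006 0.1141 0.2268] [-2.5  1.3 11.9]
False [0.0007 0.108  0.2272] [-3.1  0.6 14. ]
False [0.0005 0.1019 0.226 ] [ 1.   1.2 -0.8]
```

Run:
```python
from lid2 import *
go(.101,.24,.05)
pts=[]
r=.135
for th in np.arange(1.5,.02,-.1): pts.append((.081-r*np.cos(th)+.006*np.sin(th)+.011,.104+r*np.sin(th)+.006*np.cos(th)))
for y,z in pts:
    if go(y,z,.06,until_force=20): print("stop",y,z,loc(),bot.read_ft_force()); break
else:
    print("press",go(-.044,.104,.02,until_force=12),loc(),bot.read_ft_force())
snap("side","s10"); snap("top","t10"); print(bot.read_clock())
a=cv2.imread("pics/s10.png")[150:280,250:370]; b=cv2.imread("pics/t10.png")[150:290,130:370]
cv2.imwrite("pics/c10.png",np.hstack([cv2.resize(a,(320,350)),cv2.resize(b,(480,350))]))
```

```text
[0.0005 0.1019 0.226 ] [ 0.95860491  1.18169783 -0.78962096]
press True [ 0.0003 -0.0432  0.11  ] [-1.1668387   0.64365942  5.9601172 ]
79.475
```

View pics/c10.png

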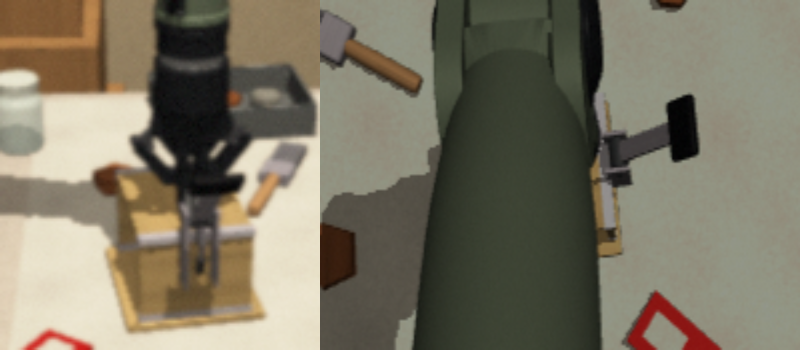

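The lid is shut (tip contact at z = 0.110, which is the lid's top face). I'll press once more to be sure, then do the lever.

Run:
```python
from lid2 import *
print("press",go(-.044,.104,.02,until_force=15),loc()); 
go(-.044,.26,.15); bot.wait(.2)
def pad(ph,h=0): return -.095-.1*np.cos(ph)+.005*np.sin(ph), .134+.1*np.sin(ph)+.005*np.cos(ph)+h
y,z=pad(.8); go(y,.26,.15)
print("touch",go(y,z-.004,.03,until_force=5),loc(),z)
for ph in np.arange(.7,-.11,-.1):
    r=go(*pad(ph),.06,until_force=30); print(round(ph,1),r,bot.read_ft_force().round(1))
    if r: break
print("end",go(pad(-.1)[0],pad(-.1)[1]-.01,.02,until_force=12),loc(),bot.read_ft_force().round(1))
go(pad(-.1)[0],.26,.12); 
go(pad(-.1)[0],.285,.15)
t=[.42,-.20,.25]; bot.move_pose(t,best(t,0)); print(bot.read_clock())
snap("side","s11"); snap("top","t11")
a=cv2.imread("pics/s11.png")[150:280,250:370]; b=cv2.imread("pics/t11.png")[150:290,130:370]
cv2.imwrite("pics/c11.png",np.hstack([cv2.resize(a,(320,350)),cv2.resize(b,(480,350))]))
```

```text
[ 0.0003 -0.0432  0.11  ] [-1.02470923  0.67338684  6.72138071]
press True [ 0.0003 -0.0431  0.11  ]
touch True [ 1.000e-04 -1.603e-01  2.186e-01] 0.20921914263668814
0.7 False [-0.6  2.1  7.7]
0.6 False [0.3 2.8 6.5]
0.5 False [1.  4.  3.6]
0.4 False [1.2 2.5 2.8]
0.3 False [-0.4  0.8  1.8]
0.2 False [-0.9  0.2 -0.2]
0.1 False [-0.3 -0.7 -0.8]
0.0 False [-0.2  0.2  0.3]
-0.1 False [ 0.7 -0.6  4.1]
end True [ 0.0012 -0.1953  0.1295] [-2.1 -0.3  7.1]
90.4333
```

View pics/c11.png

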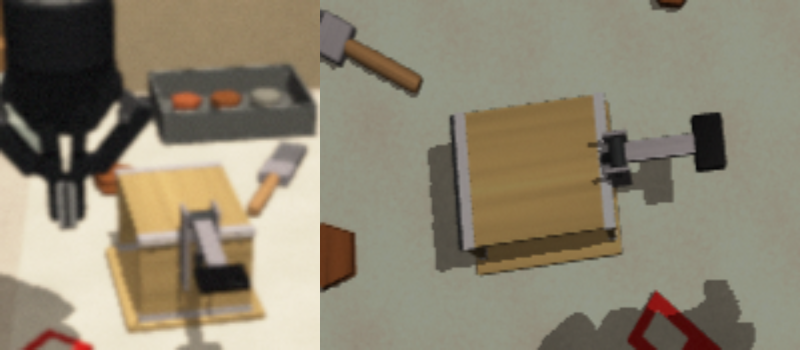

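The lid is level and shut. The lever stayed down after release, with its pad at (708,142) in the crop, and the robot is clear of everything. Handing in.

```bash
python3 -c "
from cell import bot
print(bot.close_job())"
```

```text
the job is handed in; nothing more can be done
None
```

I packed the three boxes and the cover board, shut the lid, latched the lever, and handed the job in at about 90 s; no verdict came back, and I viewed 15 pictures, one over the limit of 14.

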